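Latch the sample carrier's lid

TASK

One end latch of the insulated sample carrier is still undone: its wire loop has flopped out over the lever, which sticks out from the box. Swing the loop up and hook its crossbar over the upturned keeper on the lid, then press the lever down past its over-centre point so that it snaps flat against the box and draws the lid down. Leave the other things on the table where they are.

Things in the scene. Friction and masses are not known exactly. Their poses are not given: they have to be found in the camera images.
- carrier: Insulated sample carrier, grey box, white lid, black handle: 300 mm long (own x), 220 wide (y), 215 high, seam at 165. Heavy, does not shift. Origin: centre of its underside. Own -x points OUT of the end face with the open latch (150 mm from the origin; latch in its middle, all its pins along the carrier's y). The shut twin latch on the +x end is left alone.
- latch_pivot (a point): Lever pivot pin of the open latch, fixed on the carrier: 19 mm out from the end face, 118 mm above the table.
- latch_lever (a joint): Lever angle, rad: 0 = shut, blade straight down along the end face; grows as it swings out and up (1.57 = straight out, stop 2.3). Starts 1.65 to 2.1; friction (0.07 N m) holds it. The crossbar can pass over the keeper's lip only with the lever above 1.5. With the loop hooked it goes tight at about 0.9 and resists (3 to 5 N at lever_push) down to the dead point near 0.3; past that it snaps to 0 by itself and stays.
- lever_push (a point): Where to push the lever: middle of its outer face (the upper one while it sticks out), 65 mm along the blade from the pivot. Steel blade 30 mm wide, 3 mm thick; the outer face is flat, parallel to the pivot-to-tip line and 10 mm outside it.
- lever_tip (a point): Free end of the lever, 90 mm along the blade from the pivot; the last 18 mm bend outwards.
- latch_loop (a joint): Loop angle relative to the lever, rad: 0 = pointing opposite to the blade (about so when shut); grows as the loop swings out, away from the lid. The loop's lean outwards from straight up is latch_loop minus latch_lever. At first it lies at its stop, 2.6, leaning out over the lever. Swings loosely: tipped past upright it falls in against the lid.
- loop_pivot (a point): Pivot that joins loop and lever, 20 mm from latch_pivot and turning with the lever; with the lever shut it lies 19.7 mm below and 3.5 mm inside (towards the end face) of latch_pivot.
- loop_bar (a point): Middle of the loop's crossbar. The loop is a rectangular bail of 6 mm steel wire, 90 mm from loop_pivot to the crossbar, 46 mm wide over its two side wires (along the carrier's y), open in the middle; the lever blade fits between the side wires.
- keeper_seat (a point): Where the crossbar's centre must rest, in the keeper hook on the lid, 12 mm out from the end face, about 192 mm above the table (189 latched). Keeper: 28 mm wide shelf 3 mm below this point, with an upturned lip 5 to 8 mm further out, its top 5 mm above this point, and the plate 8 mm behind. The bar comes over the lip from above (centre 8 mm or more above this point), then down behind it.
- lid (a joint): How far the lid stands up at the open latch's end, rad about the far end: about 0.012 at first (3.7 mm at the keeper, sprung up on its gasket), about 0.003 with the latch shut.
- burner: Bystander: small gas burner on a blue cartridge, 90 mm across, 155 mm high, loose; origin at the centre of its underside.
- squeeze_bottle: Bystander: yellow plastic bottle with a red cap, 68 mm across, 190 mm high, loose; origin at the centre of its underside.
- notebook: Bystander: brown notebook lying flat, 150 x 105 x 14 mm, loose; origin at the centre of its underside.
- tip_box: Bystander: clear box of pipette tips, 120 x 85 x 61 mm, loose; origin at the centre of its underside.

How it is judged:
On the way, in this order (a step that is already met when the one before it is completed fails the run):
1. the loop's crossbar sits on the keeper, behind its lip (distance between loop_bar and keeper_seat below 0.007 m), for 0.1 s.
2. the lever is thrown past its dead point and lies flat, with the loop still on the keeper (value of joint latch_lever below 0.08 rad and distance between loop_bar and keeper_seat below 0.007 m), for 0.2 s.
At the end, for the whole second after the job is handed in: The lever lies flat against the carrier (latch_lever below 0.08 rad) and at rest, the crossbar rests on the keeper (within 7 mm of keeper_seat) and the lid is pulled down (lid below 0.006 rad, that is under 2 mm up at the keeper) (all of step 2 and value of joint lid below 0.006 rad and velocity of joint latch_lever between -0.1 and 0.1 rad/s); the robot touches nothing.
It fails at once if the burner is pushed more than 30 mm from its place or tipped over (distance of burner from where it was at the start of the episode above 0.03 m or angle between burner's own z axis and vertical above 0.35 rad).
It fails at once if the squeeze bottle is pushed more than 30 mm from its place or tipped over (distance of squeeze_bottle from where it was at the start of the episode above 0.03 m or angle between squeeze_bottle's own z axis and vertical above 0.35 rad).
It fails at once if the notebook is pushed more than 30 mm from its place or tipped over (distance of notebook from where it was at the start of the episode above 0.03 m or angle between notebook's own z axis and vertical above 0.35 rad).
It fails at once if the tip box is pushed more than 30 mm from its place or tipped over (distance of tip_box from where it was at the start of the episode above 0.03 m or angle between tip_box's own z axis and vertical above 0.35 rad).
It also fails if it takes over 43 s, if anything falls off the work surface, if the arm or the gripper's body presses on something with over 40 N, if the wrist force passes 120 N, or if a joint passes its speed limit or range.

ROBOT

A 6-joint arm with a two-finger parallel gripper is mounted at the origin on the work surface. World frame = base frame: x ahead of the robot, y to its left, z up, the work surface at z = 0. Lengths are in m, angles in rad, forces in N, time in s.
With the tool pointing down it reaches from about 0.35 to 0.975 m from the base axis. Payload 4.9 kg.
Tool frame: the origin (TCP) lies midway between the tips of the shut fingers; the grasp point (between the pads) lies 19 mm behind it; z points along the fingers, y is the line along which they close (so a half turn about z gives the same grasp; the last joint's range is limited). The gripper opens to 85 mm and grips with 20 to 120 N. Pads are 22 mm wide; open, the fingers measure 114 mm over their backs; the gripper's body (76 mm by 85 mm) begins 54 mm behind the grasp point. The pads swing forward as they close: fully open they stand 13 mm farther back than shut.
Start: joints at [1.051, 0.053, 1.613, -0, 1.476, -0.119], TCP at [0.244, 0.575, 0.231] pointing down, gripper open.
Joint ranges: [-3.01, 3.01], [-1.01, 2.22], [0.06, 2.58], [-1.02, 4.17], [0.09, 2.62], [-3.14, 3.14]. Speed limits (rad/s): [2.57, 2.57, 3.14, 3.14, 3.14, 3.14].

INTERFACE

Orientations are given as a unit quaternion [w, x, y, z].
In Python, from plant import state, grab_frame, job_done, cut_out, place_of gives the robot as it stands.
- The arm moves only by the tool jog_arm, never from a script. Its argument "motion" is text: rows parted by semicolons, each of 7 numbers parted by spaces: the opening in per cent of the stroke, from 0 (shut) to 100 (fully open), then the shift along the tool's x, y, z as a fraction of full scale, then the turn, a rotation vector about the tool's x, y, z as a fraction of full scale. A call has exactly 5 rows; each row is the pose to reach, as a shift and turn from the pose commanded when the call began, along the tool's axes at that moment; what a row does not reach only later rows make up. Full scale, the value 1, is 50 cm for a shift and 1.5 rad for a turn. A row lasts 1/8 s, in which the tool goes at most 62.5 mm and 10.7 degrees, less where a joint would pass 70% of its speed; a pose out of reach is approached as far as the arm can. A call with a number of a shift or a turn outside -1 to 1 is refused whole. A call with a gripper value outside its range is refused whole. The fingers move at their own pace and stop on an object; the grip force is fixed at half the most. Time passes only in rows, so rows that repeat a pose let the fingers close, or fill a call up. It gives the time, the measured TCP pose, the force, the opening and the grip force at its end, in the units of the state.
- state(): the state, without advancing time (a new reading comes with each control period).
- grab_frame(name): name is "scene" or "top"; returns a dict with "color" (420x560x3 uint8, red, green, blue), "range_z" (420x560 float32, m along the optical axis (not along the pixel's ray), 0 where there is no reading), "intrinsics" (3x3 intrinsics, pixels), "k1" (the pictures are not rectified: a ray, as slopes to the right and down, at radius r is drawn at 1 + k1 r^2 times it, then the intrinsics apply), "world_from_camera" (4x4, takes a point from camera to world coordinates). Camera axes: x right, y up, looking along -z (the intrinsics and any distortion apply to the point x, -y, -z); pixel columns grow to the right and rows downward; lengths in m; the calibration is good to about 2 mm. A picture is of the moment at which its call begins.
- job_done(): hands the job in; it is judged then, once.
Trained networks look in the newest picture that a camera, given by its name, has taken for a name from the list of things; names that differ only in an ending like _2 or _b are one class to them, and where a whole thing is asked for, a point or a joint stands for the part that bears it (a point fixed in the world has none). Each returns a list of dicts, best first, with "p" (0 to 1); they miss things now and then, are a little off and sometimes report something else, mostly with a low value. They report only what shows in the picture. A call takes as long as a camera call.
- cut_out(camera, thing): "pixels" (420x560 bool, what is visible of it).
- place_of(camera, thing): "at" ([x, y, z] in m, in world coordinates, good to about 4 mm: a listed point, or the origin of a listed thing).
The state is a dict: "time": time; "joint_pos": joint angles; "joint_vel": joint speeds; "joint_efforts": joint torques, N m; "tool_pos": TCP position; "tool_rot": TCP orientation; "contact_force": force on the tool from outside, world axes, zero at the start; "ft_torque": the same for the moment, N m; "gripper_width": opening from 0.0 (shut) to 1.0 (fully open); "grasp_force": force on a finger pad.
Only numpy, scipy, OpenCV 4.12 (cv2) and the standard library are available. Lean on these libraries where they do the work, as an engineer would, in place of code of your own. Each camera call takes 0.05 s, during which the arm holds its last target. There are 200 camera calls.

## Working session

There is one attempt and no reset: what is moved stays moved. The work goes in short steps, Python scripts to look and compute and a tool call to move; the robot and the scene stay as the last step left them, time stands still between calls to the robot, and variables do not carry over. Pictures are saved under pics/ and viewed, at most 10 in all, crops included, and the job is handed in when it is done.

Besides the shell and the picture viewer there is one more tool, called after ">>>" in YAML: its name, and indented under it one key for each argument. jog_arm: Moves the arm, as the interface text tells. Shift numbers are shares of 50 cm and turn numbers shares of 1.5 rad, none past 1 either way. Its arguments: {"type":"object","properties":{"motion":{"type":"string"}},"required":["motion"]}

```bash
ls; mkdir -p pics
python3 - <<'E'
from plant import *
import cv2,numpy as np
a=grab_frame("scene");b=grab_frame("top")
cv2.imwrite("pics/s.png",a["color"][...,::-1]);cv2.imwrite("pics/t.png",b["color"][...,::-1])
for c in("scene","top"):
  for n in("carrier","latch_pivot","lever_push","lever_tip","loop_pivot","loop_bar","keeper_seat","burner","squeeze_bottle","notebook","tip_box"):
    print(c,n,[(round(r["p"],2),np.round(r["at"],3).tolist()) for r in place_of(c,n)[:2]])
s=state();print(s["time"],s["tool_pos"],s["tool_rot"],s["contact_force"])
for f in(a,b):print(np.round(f["world_from_camera"],3).tolist(),f["intrinsics"].tolist(),f["k1"])
E
```

```text
pics
scene carrier []
scene latch_pivot [(0.65, [0.587, -0.154, 0.118])]
scene lever_push [(0.94, [0.576, -0.22, 0.134]), (0.64, [0.582, -0.175, 0.118])]
scene lever_tip [(0.56, [0.576, -0.239, 0.141])]
scene loop_pivot [(0.49, [0.581, -0.174, 0.119])]
scene loop_bar [(0.59, [0.577, -0.248, 0.168])]
scene keeper_seat [(0.58, [0.585, -0.147, 0.193])]
scene burner [(0.88, [0.645, 0.454, 0.0]), (0.74, [0.587, -0.501, -0.004])]
scene squeeze_bottle [(0.66, [0.422, -0.519, -0.0]), (0.27, [0.577, -0.246, 0.171])]
scene notebook [(0.66, [0.59, -0.501, -0.003])]
scene tip_box [(0.81, [0.69, -0.364, 0.001])]
top carrier []
top latch_pivot [(0.94, [0.584, -0.154, 0.117])]
top lever_push [(0.64, [0.579, -0.22, 0.137])]
top lever_tip [(0.64, [0.577, -0.24, 0.142]), (0.6, [0.59, -0.497, -0.0])]
top loop_pivot [(0.59, [0.584, -0.173, 0.115])]
top loop_bar [(0.69, [0.579, -0.245, 0.173])]
top keeper_seat [(0.56, [0.583, -0.146, 0.194])]
top burner [(0.97, [0.648, 0.457, 0.0])]
top squeeze_bottle [(0.56, [0.423, -0.519, 0.001])]
top notebook [(0.88, [0.59, -0.495, 0.003]), (0.2, [0.585, -0.157, 0.12])]
top tip_box [(0.62, [0.689, -0.372, 0.003]), (0.27, [0.575, -0.238, 0.142])]
1.2 [0.24384181 0.57544108 0.23128937] [ 1.80795498e-06  1.99064881e-01  9.79986313e-01 -1.60730315e-05] [-0.99384832 -0.29474733 -0.22451734]
[[0.753, -0.589, 0.291, 0.909], [0.657, 0.669, -0.348, -0.472], [0.01, 0.453, 0.891, 1.214], [0.0, 0.0, 0.0, 1.0]] [[436.21447748035905, 0.0, 277.753818100451], [0.0, 436.21447748035905, 212.8695935176084], [0.0, 0.0, 1.0]] 0.04416042816871619
[[-0.023, 0.988, -0.153, 0.405], [-1.0, -0.024, -0.007, -0.027], [-0.011, 0.153, 0.988, 1.236], [0.0, 0.0, 0.0, 1.0]] [[419.5798301380563, 0.0, 281.0917024219776], [0.0, 419.5798301380563, 206.04493948393016], [0.0, 0.0, 1.0]] -0.017621011563031124
```

View pics/s.png

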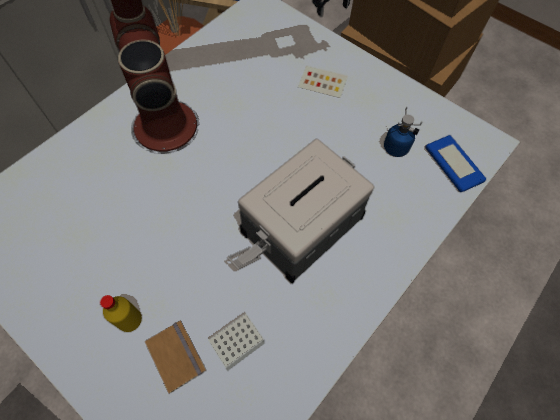

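View pics/t.png

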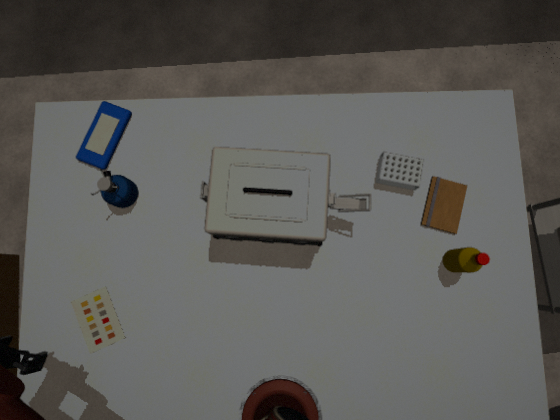

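The pictures show the carrier in mid-table, with the open latch on its -y end: top (350,202), scene (250,255). The points agree on a face point near (0.586,-0.1355), outward direction (-0.083,-0.997), lever about 1.68 and bar about 110 mm out at z 0.171. I'll write a helper that turns target poses into jog numbers.

```bash
cat > h.py <<'E'
import numpy as np
from scipy.spatial.transform import Rotation as R
from plant import *
IN=np.array([.083,.9965,0]);IN/=np.linalg.norm(IN);UP=np.array([0,0,1.]);F=np.array([.586,-.1355,0])
def P(out,z,t,lat=0):
    y=IN*np.cos(t)+UP*np.sin(t);zz=IN*np.sin(t)-UP*np.cos(t);x=np.cross(y,zz)
    return F-out*IN+z*UP+lat*x, R.from_matrix(np.c_[x,y,zz])
def cur():
    s=state();w,x,y,z=s["tool_rot"];return np.array(s["tool_pos"]),R.from_quat([x,y,z,w])
def rel(a,b):
    return np.round(np.r_[a[1].inv().apply(b[0]-a[0])/.5,(a[1].inv()*b[1]).as_rotvec()/1.5],3)
def fr(p):  # world -> out, lat, z
    d=np.array(p)-F;return np.round([-d@IN*1e3,d@np.cross(IN,-UP)*1e3,d[2]*1e3],1)
E
python3 - <<'E'
from h import *
c=cur();w1=(np.array([.40,.33,.38]),c[1]);w2=(np.array([.46,.0,.42]),c[1]);w3=(np.array([.50,-.28,.38]),c[1])
w4=P(190,.26,.6);
for a,b in((c,w1),(w1,w2),(w2,w3),(w3,w4)):print(rel(a,b),b[0])
print(state()["time"])
E
```

```text
[-0.479 -0.33  -0.297  0.     0.     0.   ] [0.4  0.33 0.38]
[-0.368 -0.561 -0.08   0.     0.     0.   ] [0.46 0.   0.42]
[-0.292 -0.484  0.08   0.     0.     0.   ] [ 0.5  -0.28  0.38]
[-1.18754e+02 -3.60649e+02  2.52000e-01 -3.97000e-01  6.40000e-02
 -2.05000e-01] [ -15.1847787  -189.47984911    0.26      ]
1.2
```

>>> jog_arm:
  motion: "0 -0.1 -0.07 -0.1 0 0 0; 0 -0.2 -0.13 -0.2 0 0 0; 0 -0.3 -0.2 -0.3 0 0 0; 0 -0.4 -0.27 -0.3 0 0 0; 0 -0.48 -0.33 -0.3 0 0 0"

```text
time: 1.82
tool_pos: [0.3882, 0.3506, 0.3802]
tool_rot: [0.001, 0.199, 0.98, 0.001]
contact_force: [1.1, 0.7, 0.5]
gripper_width: 0.002
grasp_force: 0.0
```

>>> jog_arm:
  motion: "0 -0.07 -0.1 -0.02 0 0 0; 0 -0.14 -0.2 -0.04 0 0 0; 0 -0.2 -0.32 -0.06 0 0 0; 0 -0.28 -0.44 -0.08 0 0 0; 0 -0.37 -0.56 -0.08 0 0 0"

```text
time: 2.45
tool_pos: [0.4419, 0.0471, 0.4186]
tool_rot: [0.001, 0.199, 0.98, 0.0]
contact_force: [1.4, -0.4, 0.2]
gripper_width: 0.004
grasp_force: 0.0
```

>>> jog_arm:
  motion: "0 -0.06 -0.1 0 0 0 0; 0 -0.12 -0.2 0 0 0 0; 0 -0.18 -0.3 0.02 0 0 0; 0 -0.24 -0.4 0.05 0 0 0; 0 -0.29 -0.48 0.08 0 0 0"

```text
time: 3.08
tool_pos: [0.4816, -0.2309, 0.377]
tool_rot: [0.0, 0.2, 0.98, -0.0]
contact_force: [1.5, 1.0, 0.6]
gripper_width: -0.0
grasp_force: 0.0
```

Run:
```python
from h import *
c=cur();print(c[0],state()["time"],state()["joint_pos"])
print(rel(c,P(.19,.26,.6)))
```

```text
[ 0.48162696 -0.2308547   0.37695743] 3.075 [-5.86377411e-01 -2.09348477e-01  1.62228837e+00  5.92778013e-05
  1.72804857e+00 -1.75505360e+00]
[-0.236 -0.104  0.234 -0.397  0.064 -0.206]
```

>>> jog_arm:
  motion: "0 -0.08 -0.1 0 -0.1 0.015 -0.05; 0 -0.16 -0.1 0.05 -0.2 0.03 -0.1; 0 -0.236 -0.104 0.1 -0.3 0.048 -0.15; 0 -0.236 -0.104 0.17 -0.397 0.064 -0.206; 0 -0.236 -0.104 0.234 -0.397 0.064 -0.206"

```text
time: 3.7
tool_pos: [0.5694, -0.3241, 0.2557]
tool_rot: [0.01, 0.041, 0.954, 0.298]
contact_force: [0.8, 0.6, -0.4]
gripper_width: 0.006
grasp_force: 0.0
```

Run:
```python
from h import *
import cv2
c=cur();print(fr(c[0]),state()["time"],state()["joint_pos"])
print("err",rel(c,P(.19,.26,.6)))
f=grab_frame("scene");g=grab_frame("top")
cv2.imwrite("pics/a.png",np.hstack([cv2.resize(f["color"][170:310,180:320],(400,400)),cv2.resize(g["color"][130:270,300:440],(400,400))])[...,::-1])
for n in("latch_pivot","lever_push","lever_tip","loop_bar","keeper_seat"):
  for q in("scene","top"):print(q,n,[(round(r["p"],2),fr(r["at"]).tolist()) for r in place_of(q,n)[:2]])
```

```text
[189.3   0.9 255.7] 3.7 [-0.81462851  0.32468985  1.34678223  0.45666309  1.8726247  -2.25229927]
err [-0.002  0.004 -0.008  0.003 -0.002 -0.002]
scene latch_pivot [(0.65, [19.3, -2.5, 120.6])]
top latch_pivot [(0.74, [20.5, 0.8, 117.9]), (0.4, [84.7, 0.9, 136.8])]
scene lever_push [(0.95, [83.2, 1.8, 134.3])]
top lever_push [(0.63, [86.2, 1.9, 132.8])]
scene lever_tip [(0.86, [105.9, 4.9, 141.8]), (0.41, [10.0, -0.1, 189.1])]
top lever_tip [(0.83, [105.4, 3.7, 137.7]), (0.21, [-595.3, -12.9, -0.5])]
scene loop_bar [(0.67, [112.8, 0.2, 169.8])]
top loop_bar [(0.5, [110.6, -2.8, 172.8]), (0.44, [13.7, 4.0, 190.7])]
scene keeper_seat [(0.55, [362.7, -30.0, 0.8])]
top keeper_seat [(0.89, [13.2, 3.8, 192.6])]
```

View pics/a.png

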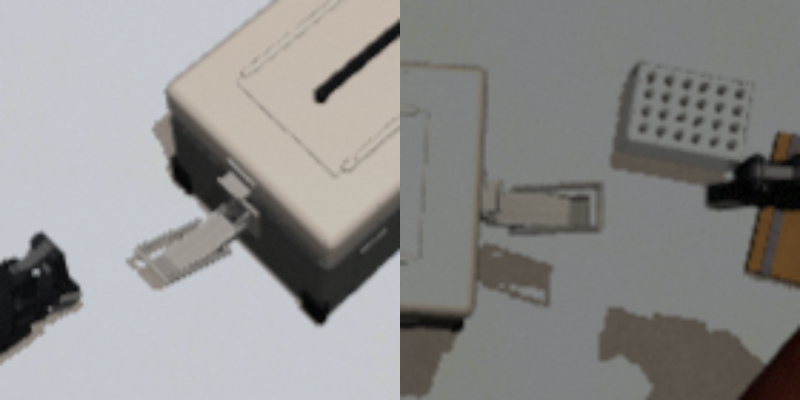

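The gripper hangs outside the latch (left crop at (40,280)) and the loop lies over the lever (right crop, bar at (600,205)). That agrees with the model, so next comes lining up in front of the bar.

Run:
```python
from h import *
c=cur();print(fr(c[0]))
a=P(.160,.150,.6,.001)
print(rel(c,P(.19,.15,.6,.001)),rel(c,a))
for o,z in((125,150),(117,149.5),(103.5,164),(85,177),(65,187),(50,192.7),(40,193),(32,194)):
  print(o,z,rel(a,P(o/1e3,z/1e3,.6,.001))[:3])
```

```text
[187.6   0.  261.5]
[ 0.002 -0.13   0.181 -0.     0.     0.001] [ 0.002 -0.08   0.215 -0.     0.     0.001]
125 150 [0.    0.058 0.04 ]
117 149.5 [0.    0.07  0.049]
103.5 164 [0.    0.109 0.041]
85 177 [0.    0.154 0.04 ]
65 187 [0.    0.199 0.046]
50 192.7 [0.    0.23  0.054]
40 193 [0.    0.247 0.065]
32 194 [-0.     0.261  0.072]
```

>>> jog_arm:
  motion: "0 0 -0.08 0.08 0 0 0; 0 0 -0.13 0.18 0 0 0; 0 0.002 -0.105 0.2 0 0 0; 0 0.002 -0.08 0.215 0 0 0; 0 0.002 -0.08 0.215 0 0 0"

```text
time: 4.92
tool_pos: [0.5729, -0.2944, 0.1529]
tool_rot: [0.014, 0.038, 0.955, 0.294]
contact_force: [-0.1, 0.0, 0.4]
gripper_width: -0.005
grasp_force: 0.0
```

>>> jog_arm:
  motion: "0 0 0.03 0.02 0 0 0; 0 0 0.058 0.04 0 0 0; 0 0 0.07 0.047 0 0 0; 0 0 0.09 0.045 0 0 0; 0 0 0.109 0.041 0 0 0"

```text
time: 5.55
tool_pos: [0.5761, -0.238, 0.1633]
tool_rot: [0.012, 0.039, 0.954, 0.296]
contact_force: [-0.0, 0.2, -0.6]
gripper_width: 0.002
grasp_force: 0.1
```

Run:
```python
from h import *
import cv2
c=cur();s=state();print(fr(c[0]),s["time"],s["contact_force"])
f=grab_frame("scene");g=grab_frame("top")
cv2.imwrite("pics/b.png",np.hstack([cv2.resize(f["color"][170:310,180:320],(400,400)),cv2.resize(g["color"][130:270,300:440],(400,400))])[...,::-1])
for n in("lever_push","lever_tip","loop_bar"):
  for q in("scene","top"):print(q,n,[(round(r["p"],2),fr(r["at"]).tolist()) for r in place_of(q,n)[:2]])
for o,z in((103.5,164),(85,177),(65,187),(50,192.7),(40,193),(32,194)): print(o,z,rel(c,P(o/1e3,z/1e3,.6,.001)))
```

```text
[103.    1.4 163.3] 5.55 [-0.03865002  0.16772792 -0.61420493]
scene lever_push [(0.69, [84.0, 1.2, 136.0])]
top lever_push [(0.59, [84.4, 2.8, 135.0]), (0.47, [39.6, -2.2, 115.7])]
scene lever_tip [(0.89, [102.2, 2.7, 141.7])]
top lever_tip [(0.89, [108.1, -2.7, 145.1])]
scene loop_bar [(0.69, [-590.8, -12.0, 1.6]), (0.47, [101.7, 0.9, 183.5])]
top loop_bar [(0.59, [96.2, -0.5, 185.5])]
103.5 164 [-0.001 -0.    -0.002  0.    -0.     0.   ]
85 177 [-0.001  0.045 -0.002  0.    -0.     0.   ]
65 187 [-0.001  0.089  0.004  0.    -0.     0.   ]
50 192.7 [-0.001  0.121  0.011  0.    -0.     0.   ]
40 193 [-0.001  0.137  0.022  0.    -0.     0.   ]
32 194 [-0.001  0.152  0.03   0.    -0.     0.   ]
```

View pics/b.png

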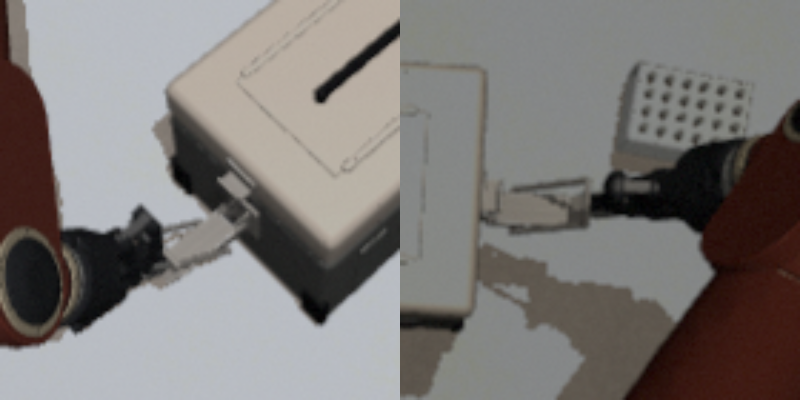

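The bar has come up with the finger, to about (97,185) mm as predicted, seen at (585,190) in the right crop. I'll follow the arc.

>>> jog_arm:
  motion: "0 0 0.023 -0.001 0 0 0; 0 0 0.045 -0.002 0 0 0; 0 0 0.067 0.001 0 0 0; 0 0 0.089 0.004 0 0 0; 0 0 0.105 0.007 0 0 0"

```text
time: 6.58
tool_pos: [0.5799, -0.1924, 0.1902]
tool_rot: [0.012, 0.039, 0.954, 0.296]
contact_force: [0.4, -0.4, 0.3]
gripper_width: 0.002
grasp_force: 0.0
```

Run:
```python
from h import *
c=cur();s=state();print(fr(c[0]),s["time"],s["contact_force"])
grab_frame("scene");grab_frame("top")
for n in("lever_push","loop_bar"):
  for q in("scene","top"):print(q,n,[(round(r["p"],2),fr(r["at"]).tolist()) for r in place_of(q,n)[:2]])
for o,z in((50,192.7),(40,193),(32,194)): print(o,z,rel(c,P(o/1e3,z/1e3,.6,.001)))
```

```text
[ 57.2   1.4 190.2] 6.575 [ 0.42901036 -0.39242407  0.25143874]
scene lever_push [(0.93, [84.5, 0.3, 136.5])]
top lever_push [(0.85, [86.9, 3.4, 130.9])]
scene loop_bar [(0.51, [50.1, 0.5, 205.6])]
top loop_bar [(0.61, [46.1, 1.2, 204.9])]
50 192.7 [-0.001  0.015  0.004  0.    -0.001  0.001]
40 193 [-0.001  0.032  0.015  0.    -0.001  0.001]
32 194 [-0.001  0.046  0.022  0.    -0.001  0.001]
```

>>> jog_arm:
  motion: "0 0 0.015 0.004 0 0 0; 0 0 0.032 0.014 0 0 0; 0 0 0.043 0.019 0 0 0; 0 0 0.046 0.022 0 0 0; 0 0 0.046 0.022 0 0 0"

```text
time: 7.5
tool_pos: [0.5818, -0.1679, 0.1935]
tool_rot: [0.012, 0.039, 0.954, 0.296]
contact_force: [-0.3, -0.8, 0.2]
gripper_width: 0.002
grasp_force: 0.0
```

Run:
```python
from h import *
c=cur();s=state();print(fr(c[0]),s["time"],s["contact_force"])
grab_frame("scene");grab_frame("top")
for n in("lever_push","lever_tip","loop_bar"):
  for q in("scene","top"):print(q,n,[(round(r["p"],2),fr(r["at"]).tolist()) for r in place_of(q,n)[:2]])
for o,z in((80,195),(125,195),(125,165)): print(o,z,rel(c,P(o/1e3,z/1e3,.6,.001)))
```

```text
[ 32.6   1.5 193.5] 7.5 [-0.27091627 -0.7816322   0.20827112]
scene lever_push [(0.63, [83.8, 1.5, 133.9])]
top lever_push [(0.61, [87.0, 2.8, 133.9])]
scene lever_tip [(0.88, [105.7, 0.3, 142.6]), (0.28, [-589.9, -9.9, 1.5])]
top lever_tip [(0.64, [103.3, 1.6, 143.9])]
scene loop_bar [(0.46, [7.8, 1.0, 199.7]), (0.2, [21.3, -3.1, 116.6])]
top loop_bar [(0.64, [8.3, 0.4, 199.0])]
80 195 [-0.001 -0.076 -0.056  0.    -0.001  0.001]
125 195 [-0.001 -0.151 -0.107  0.    -0.001  0.001]
125 165 [-0.001 -0.185 -0.057  0.    -0.001  0.001]
```

The bar has dropped behind the lip, at (8,199.5) mm, as the model predicts. Next I back off, then press the lever.

Run:
```python
from h import *
c=cur()
b=P(.080,.160,.6,.001)
print("back",rel(c,P(.08,.195,.6,.001))[:3],rel(c,b))
def C(a):
  d=np.array([np.sin(a),-np.cos(a)]);n=np.array([np.cos(a),np.sin(a)]);return np.array([19,118])+65*d+10*n
for a in(1.68,1.5,1.3,1.15,1.0,.85,.7,.55,.4,.3,.2,.12):
  p=C(a);print(a,p.round(1),rel(b,P(p[0]/1e3,p[1]/1e3,.6,.001))[:3])
```

```text
back [-0.001 -0.076 -0.056] [-0.001 -0.115  0.002  0.    -0.001  0.   ]
1.68 [ 82.5 135. ] [ 0.    -0.032  0.038]
1.5 [ 84.5 123.4] [-0.    -0.049  0.055]
1.3 [ 84.3 110.2] [ 0.    -0.063  0.077]
1.15 [ 82.4 100.6] [ 0.    -0.071  0.095]
1.0 [79.1 91.3] [-0.    -0.076  0.114]
0.85 [74.4 82.6] [ 0.    -0.078  0.134]
0.7 [68.5 74.7] [ 0.    -0.077  0.154]
0.55 [61.5 67.8] [ 0.    -0.074  0.173]
0.4 [53.5 62. ] [-0.    -0.067  0.192]
0.3 [47.8 58.9] [-0.    -0.061  0.203]
0.2 [41.7 56.3] [ 0.    -0.054  0.214]
0.12 [36.7 54.7] [ 0.    -0.047  0.223]
```

>>> jog_arm:
  motion: "0 0 -0.04 -0.028 0 0 0; 0 0 -0.076 -0.05 0 0 0; 0 0 -0.095 -0.03 0 0 0; 0 0 -0.115 0.002 0 0 0; 0 0 -0.115 0.002 0 0 0"

```text
time: 8.52
tool_pos: [0.5765, -0.2133, 0.1568]
tool_rot: [0.01, 0.04, 0.954, 0.297]
contact_force: [-0.2, -0.2, 0.1]
gripper_width: 0.002
grasp_force: 0.0
```

>>> jog_arm:
  motion: "0 0 -0.016 0.019 0 0 0; 0 0 -0.032 0.038 0 0 0; 0 0 -0.049 0.055 0 0 0; 0 0 -0.063 0.077 0 0 0; 0 0 -0.071 0.095 0 0 0"

```text
time: 9.15
tool_pos: [0.5776, -0.2171, 0.0999]
tool_rot: [0.012, 0.039, 0.954, 0.296]
contact_force: [-0.0, -0.3, 1.5]
gripper_width: -0.001
grasp_force: 0.4
```

Run:
```python
from h import *
import cv2
c=cur();s=state();print(fr(c[0]),s["time"],s["contact_force"])
f=grab_frame("scene");g=grab_frame("top")
cv2.imwrite("pics/c.png",np.hstack([cv2.resize(f["color"][200:280,200:280],(400,400)),cv2.resize(g["color"][160:240,310:390],(400,400))])[...,::-1])
for n in("lever_push","lever_tip","loop_bar","keeper_seat"):
  for q in("scene","top"):print(q,n,[(round(r["p"],2),fr(r["at"]).tolist()) for r in place_of(q,n)[:2]])
```

```text
[82.   1.6 99.9] 9.15 [-0.03739925 -0.3014575   1.54807328]
scene lever_push [(0.88, [81.0, 1.7, 99.2]), (0.69, [6.7, 0.8, 189.9])]
top lever_push [(0.73, [86.3, 1.0, 98.0])]
scene lever_tip [(0.56, [103.4, 1.1, 92.7])]
top lever_tip [(0.77, [106.0, 0.7, 88.4])]
scene loop_bar [(0.69, [7.7, 1.3, 190.6])]
top loop_bar [(0.6, [7.6, 1.3, 192.1])]
scene keeper_seat [(0.86, [9.7, 2.7, 190.4])]
top keeper_seat [(0.78, [13.4, 2.2, 190.2])]
```

View pics/c.png

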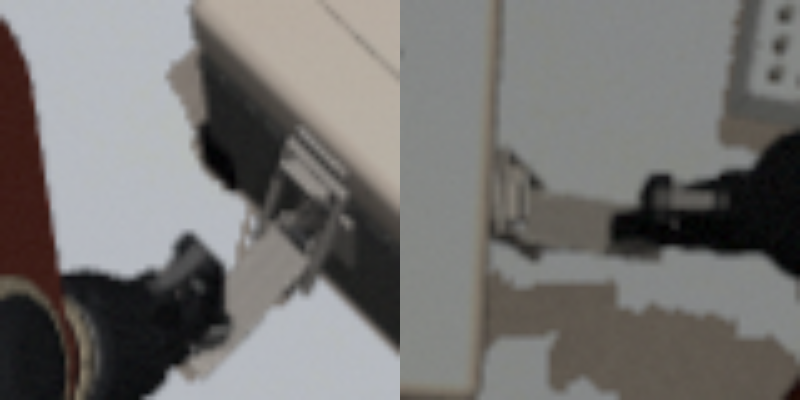

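The loop is in the keeper (left crop near (320,165)), with the lever at about 1.1. Now I throw the lever.

>>> jog_arm:
  motion: "0 0 -0.005 0.019 0 0 0; 0 0 -0.007 0.039 0 0 0; 0 0 -0.006 0.059 0 0 0; 0 0 -0.006 0.059 0 0 0; 0 0 -0.006 0.059 0 0 0"

```text
time: 10.28
tool_pos: [0.5786, -0.2029, 0.0745]
tool_rot: [0.012, 0.039, 0.954, 0.296]
contact_force: [2.3, -2.2, 0.6]
gripper_width: -0.004
grasp_force: 1.0
```

Run:
```python
from h import *
c=cur();s=state();print(fr(c[0]),s["time"],s["contact_force"])
grab_frame("scene");grab_frame("top")
for n in("lever_push","lever_tip","loop_bar","keeper_seat"):
  for q in("scene","top"):print(q,n,[(round(r["p"],2),fr(r["at"]).tolist()) for r in place_of(q,n)[:2]])
```

```text
[67.8  1.8 74.5] 10.275 [ 2.25857365 -2.20343107  0.61401148]
scene lever_push [(0.6, [68.9, -1.4, 69.6])]
top lever_push [(0.78, [72.2, 0.9, 71.9]), (0.54, [83.6, -0.2, 55.7])]
scene lever_tip [(0.53, [84.7, 4.9, 53.5])]
top lever_tip [(0.59, [85.4, 1.6, 55.6])]
scene loop_bar [(0.44, [9.7, -0.6, 187.9])]
top loop_bar [(0.56, [7.4, -1.9, 186.6])]
scene keeper_seat [(0.9, [12.9, -1.7, 184.9])]
top keeper_seat [(0.7, [13.1, -0.3, 188.6])]
```

Good: the loop is tight and holding. On past the dead point.

>>> jog_arm:
  motion: "0 0 0.003 0.019 0 0 0; 0 0 0.01 0.038 0 0 0; 0 0 0.016 0.049 0 0 0; 0 0 0.023 0.06 0 0 0; 0 0 0.03 0.069 0 0 0"

```text
time: 11.4
tool_pos: [0.5814, -0.1706, 0.0546]
tool_rot: [0.012, 0.039, 0.954, 0.296]
contact_force: [0.2, -0.9, 1.3]
gripper_width: 0.0
grasp_force: 0.9
```

Run:
```python
from h import *
c=cur();s=state();print(fr(c[0]),s["time"],s["contact_force"])
grab_frame("scene");grab_frame("top")
for n in("lever_push","lever_tip","loop_bar","keeper_seat"):
  for q in("scene","top"):print(q,n,[(round(r["p"],2),fr(r["at"]).tolist()) for r in place_of(q,n)[:2]])
```

```text
[35.4  1.7 54.6] 11.4 [ 0.1651935  -0.90031607  1.29938315]
scene lever_push [(0.67, [30.6, 2.1, 53.8])]
top lever_push [(0.58, [33.5, 1.5, 51.7])]
scene lever_tip [(0.48, [33.2, 0.7, 27.7])]
top lever_tip [(0.54, [32.7, 3.0, 28.9])]
scene loop_bar [(0.57, [10.7, -1.2, 187.4]), (0.29, [399.2, 129.0, -1.1])]
top loop_bar []
scene keeper_seat [(0.78, [10.6, -0.4, 186.3])]
top keeper_seat [(0.76, [9.7, 1.2, 191.3])]
```

Snapped: lever_push is at about (32,53) mm, and it should be at 29,53 when shut. I withdraw straight out.

>>> jog_arm:
  motion: "0 0 -0.03 -0.025 0 0 0; 0 0 -0.07 -0.055 0 0 0; 0 0 -0.12 -0.1 0 0 0; 0 0 -0.17 -0.15 0 0 0; 0 0 -0.17 -0.15 0 0 0"

```text
time: 12.52
tool_pos: [0.5724, -0.2882, 0.0698]
tool_rot: [0.014, 0.041, 0.955, 0.294]
contact_force: [0.1, 0.6, 0.3]
gripper_width: 0.002
grasp_force: 0.0
```

Run:
```python
from h import *
import cv2
c=cur();s=state();print(fr(c[0]),s["time"],s["contact_force"])
f=grab_frame("scene");g=grab_frame("top")
cv2.imwrite("pics/d.png",np.hstack([cv2.resize(f["color"][200:280,200:280],(400,400)),cv2.resize(g["color"][160:240,310:390],(400,400))])[...,::-1])
for n in("lever_push","lever_tip","loop_bar","keeper_seat","tip_box"):
  for q in("scene","top"):print(q,n,[(round(r["p"],2),fr(r["at"]).tolist()) for r in place_of(q,n)[:2]])
```

```text
[153.3   0.8  69.8] 12.525 [0.11248049 0.62359403 0.30689487]
scene lever_push [(0.49, [33.3, 1.2, 53.5])]
top lever_push [(0.4, [35.7, 0.8, 51.7])]
scene lever_tip [(0.6, [33.8, 1.1, 26.2])]
top lever_tip [(0.59, [17.1, -2.2, 99.7]), (0.5, [35.9, 0.5, 27.2])]
scene loop_bar [(0.54, [8.8, -1.1, 188.7]), (0.36, [222.5, -123.9, 2.9])]
top loop_bar [(0.72, [394.6, 133.6, 0.7]), (0.43, [6.5, -3.2, 188.3])]
scene keeper_seat [(0.7, [9.9, 2.7, 188.0])]
top keeper_seat []
scene tip_box [(0.95, [221.3, -124.6, 2.4])]
top tip_box [(0.6, [226.9, -122.7, 3.2])]
```

View pics/d.png

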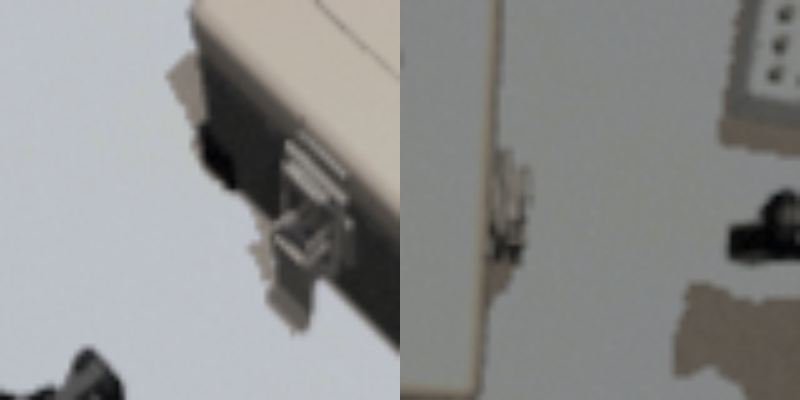

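The lever hangs flat down the end face (left crop (290,300)), the loop is on the keeper (320,165) and the gripper is clear. Handing in.

```bash
python3 -c "
from plant import *
print(job_done())"
```

```text
the job is handed in; nothing more can be done
None
```

I hooked the loop over the keeper, snapped the lever down flat and withdrew the arm clear, then handed the job in at about 12.5 s; the cameras showed the latch shut, but `job_done()` gave no verdict and I did not measure the lid angle.

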